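# Find the bin stamped underneath and slide it into the courier bay

### The arm

A 6-joint arm with a two-finger parallel gripper is mounted at the origin on a cart in front of the work surface, level with it; the furniture and walls round the work are solid. World frame = base frame: x ahead of the robot, y to its left, z up, the work surface at z = 0. Lengths are in m, angles in rad, forces in N, time in s.
With the tool pointing down it reaches from about 0.35 to 0.85 m from the base axis. Payload 8.1 kg.
Tool frame: the origin (TCP) lies on the front face of the gripper's body, between the roots of the fingers; the fingertips stand 73 mm ahead of it and the grasp point (between the pads) lies 54 mm ahead of it; z points along the fingers, y is the line along which they close (so a half turn about z gives the same grasp; the last joint's range is limited). The gripper opens to 85 mm and grips with 20 to 120 N. Pads are 22 mm wide; open, the fingers measure 114 mm over their backs; the gripper's body (76 mm by 85 mm) begins 54 mm behind the grasp point. The pads swing forward as they close: fully open they stand 13 mm farther back than shut.
Start: joints at [-1.301, 0.13, 1.488, -0, 1.523, -0.085], TCP at [0.208, -0.563, 0.304] pointing down, gripper open.
Joint ranges: [-2.96, 2.96], [-0.89, 2.26], [0.02, 2.5], [-1.34, 4.48], [0, 2.73], [-2.66, 2.66]. Speed limits (rad/s): [2.39, 2.39, 2.79, 3.14, 3.14, 3.14].

### API

Orientations are given as a unit quaternion [w, x, y, z].
In Python, from station import manip, read_camera gives the robot as it stands.
- The arm moves only by the tool move_arm, never from a script. Its argument "moves" is a list of rows, each an object with "travel": the shift along the tool's x, y, z normalised to -1 to 1, where 1 is 0.4 m, a list of three; "turn": the turn, a rotation vector about the tool's x, y, z normalised to -1 to 1, where 1 is 90 degrees, a list of three. In form: [{"travel": [dx, dy, dz], "turn": [ax, ay, az]}, ...]. A call has 1 to 8 rows; each row shifts and turns the commanded pose from where the row before left it, along the tool's axes as they then stand; what a row does not reach is not made up. A row lasts 1/10 s, in which the tool goes at most 50 mm and 8.59 degrees, less where a joint would pass 70% of its speed; a pose out of reach is approached as far as the arm can. A call with a number of a shift or a turn outside -1 to 1 is refused whole. A call with a gripper value outside its range is refused whole. "fingers" is the gripper's target within -1 to 1 (shut at 1, half-way at 0, fully open at -1), set as the call begins (left out, the last holds). The fingers move at their own pace and stop on an object; "grip_force" is the grip in N (left out, the last holds). Time passes only in rows, so rows that do not move let the fingers close. It gives the time, the measured TCP pose, the force, the opening and the grip force at its end, in the units of the state.
- manip.sense(): the state, without advancing time (a new reading comes with each control period).
- read_camera(name): name is "scene" or "side" or "wrist"; returns a dict with "image" (480x640x3 uint8, blue, green, red), "fx", "fy", "cx", "cy" (pixels), "distortion" ([k1, k2, p1, p2, k3] as OpenCV has them; the pictures are not rectified), "R" (3x3) and "t" (3): a world point X has camera coordinates R X + t; the wrist camera has in their place "mount" (4x4, takes a point from camera to tool coordinates, whose origin is the TCP and whose axes are the flange's). Camera axes: x right, y down, z forward; pixel columns grow to the right and rows downward; lengths in m; the calibration is good to about 2 mm. A picture is of the moment at which its call begins: read the wrist's pose just before it. There is no depth.
- manip.finish_job(): hands the job in; it is judged then, once.
The state is a dict: "clock": time; "joint_positions": joint angles; "dq": joint speeds; "joint_efforts": joint torques, N m; "eef_pos": TCP position; "tool_rot": TCP orientation; "ft_force": force on the tool from outside, world axes, zero at the start; "torque": the same for the moment, N m; "grip_width": opening from 0.0 (shut) to 1.0 (fully open); "grasp_force": force on a finger pad.
Only numpy, scipy, OpenCV 4.12 (cv2) and the standard library are available. Lean on these libraries where they do the work, as an engineer would, in place of code of your own. Each camera call takes 0.05 s, during which the arm holds its last target. There are 200 camera calls.

### The job

Two identical open-fronted bins stand against the near edge of the low grey metal board, one either side of the courier bay. With your fingertips, check first the left bin and then the right one: tip it away from you over the edge of the board until it stands on its back wall with its underside facing you, look, and tip it back down flat before going on. Then draw the bin with the ring stamped on its underside towards you and push it, flat on the worktop, into the courier bay until it is fully home against the board; leave the other bin in its place, pinch and lift nothing, and do not disturb the things around.

Things in the scene. Friction and masses are not known exactly. Their poses are not given: they have to be found in the camera images.
- bin_stamped: the marked bin: grey plastic, 84 (its x) x 90 (its y) mm; back wall (+x) 72 mm high, 4 thick; sides 46, sloping to a front lip (-x) of 14, floor: all 2.5 thick, empty, 0.08-0.17 kg. Only underneath: dark stamp, ring 68 mm across with a bar. Origin at the centre of the underside, z up when flat. Starts left or right of the bay, back wall within 2 mm of the board
- bin_plain: the other bin: the same in shape, size, look and range of weight, but blank underneath; same origin and axes; on the other side of the bay. Both bins: centre of mass about 15 mm behind the origin (+x) and 19 mm up
- board: low grey metal board, screwed down: 390 mm long (its y), 90 mm deep, 5 mm high. Origin on the worktop, x away from the robot, y left: the board's straight near edge is at local x = -6 mm, its middle at y = 0. The bins start square to it (within 0.02 rad) at local y = about +127 and -127 mm. Two fences run from the near edge towards the robot and form the courier bay (see bay)
- bay (a point): where a bin's origin lies when it is fully home and central in the bay (board local x = -48 mm, y = 0), on the worktop, axes as the board's. The fences, 5 mm high and 8 mm thick, leave 106 mm clear (local y -53 to +53 mm) for the bin's 90 mm; straight to board x = -36 mm, then flaring to about 124 mm at x = -53 mm. Push bins low (below 30 mm), or they tip
- pivot (a point): middle of the board's near top edge (board local x = -6 mm, z = 5 mm). A fingertip inside a bin, pushing its back wall away 50 to 60 mm above the worktop, turns the bin about this edge; past about 62 degrees it goes over by itself and stands on its back wall on the board, front lip on top 89 mm up. Pushing that lip back towards the robot by about 50 mm makes it fall back flat
- dropper: dropper bottle, 25 mm across, 58 mm high, standing loose on the board behind the bay; origin at the centre of its underside; leave it
- pen: pen, 142 mm long, 10 mm thick, lying loose on the worktop behind the board; origin at its middle underneath; leave it
- timer: flat lab timer, 64 x 64 x 19 mm, to the left, the one nearest the bins; origin at the centre of its underside; leave it
- wash_bottle: wash bottle, 65 x 102 mm, 199 mm high, to the right; origin at the centre of its underside; leave it
- slide_box: flat closed box for slides, 170 x 105 x 38 mm, to the right; origin at the centre of its underside; leave it

How it is judged:
By the outcome, as a careful person would: the job done as asked, in the order asked, and still so for the second after the job is handed in, with the robot touching nothing.
It also fails if it takes over 69 s, if anything falls off the work surface, if the arm or the gripper's body presses on something with over 40 N, if the wrist force passes 120 N, or if a joint passes its speed limit or range.

## Working session

There is one attempt and no reset: what is moved stays moved. The work goes in short steps, Python scripts to look and compute and a tool call to move; the robot and the scene stay as the last step left them, time stands still between calls to the robot, and variables do not carry over. Pictures are saved under pics/ and viewed, at most 10 in all, crops included, and the job is handed in when it is done.

Besides the shell and the picture viewer there is one more tool, called after "Request:" as name(argument=value, ...) on one line, values as JSON. move_arm: Moves the arm, as the interface text tells. Its arguments: {"type":"object","properties":{"moves":{"type":"array","items":{"type":"object","properties":{"travel":{"type":"array","items":{"type":"number","minimum":-1,"maximum":1}},"turn":{"type":"array","items":{"type":"number","minimum":-1,"maximum":1}}}}},"fingers":{"type":"number"},"grip_force":{"type":"number"}},"required":["moves"]}

```bash
ls; mkdir -p pics
cat > h.py <<'E'
import numpy as np, cv2, json
from station import manip, read_camera
def snap(n,f):
    s=manip.sense(); c=read_camera(n); cv2.imwrite('pics/'+f,c['image']); return s,c
def ray(c,uv,z,s=None):
    K=np.array([[c['fx'],0,c['cx']],[0,c['fy'],c['cy']],[0,0,1]])
    p=cv2.undistortPoints(np.array(uv,float).reshape(-1,1,2),K,np.array(c['distortion'])).reshape(-1,2)
    d=np.c_[p,np.ones(len(p))]
    R=np.array(c['R']);t=np.array(c['t']); o=-R.T@t; d=d@R
    return o+d*((z-o[2])/d[:,2])[:,None]
def proj(c,X):
    K=np.array([[c['fx'],0,c['cx']],[0,c['fy'],c['cy']],[0,0,1]])
    return cv2.projectPoints(np.array(X,float).reshape(-1,3),cv2.Rodrigues(np.array(c['R']))[0],np.array(c['t']),K,np.array(c['distortion']))[0].reshape(-1,2)
def cam(c,f):
    import pickle; pickle.dump({k:v for k,v in c.items() if k!='image'},open(f,'wb'))
def load(f):
    import pickle; return pickle.load(open(f,'rb'))
E
python3 - <<'E'
from h import *
for n in('scene','side'):
    s,c=snap(n,n+'0.png'); cam(c,n+'.pkl'); print(n,-np.array(c['R']).T@c['t'])
print(s)
E
```

```text
pics
scene [-0.54195134  0.80535992  0.88930722]
side [0.34741223 1.40083395 0.94209088]
{'clock': 0.05, 'joint_positions': array([-1.30140222e+00,  1.31131035e-01,  1.48928403e+00,  9.96649810e-06,
        1.52301959e+00, -8.54051247e-02]), 'dq': array([ 2.50873601e-03, -4.68214409e-04, -3.00125717e-04, -8.89121857e-05,
       -1.77423364e-03, -4.30439600e-04]), 'joint_efforts': array([ 6.51465471e-04, -5.71375573e+01, -5.02335513e+01, -3.28294373e-04,
        9.12369112e-03, -1.05601407e-05]), 'eef_pos': array([ 0.20834924, -0.56221339,  0.30285971]), 'tool_rot': array([-9.17563642e-04,  9.84305537e-01,  1.76470286e-01, -7.96512541e-05]), 'ft_force': array([ 0.29596973, -0.23945277,  0.31170375]), 'torque': array([ 0.06785711,  0.02638724, -0.02189438]), 'grasp_force': 0.0, 'grip_width': 0.9981158043483339}
```

View pics/scene0.png

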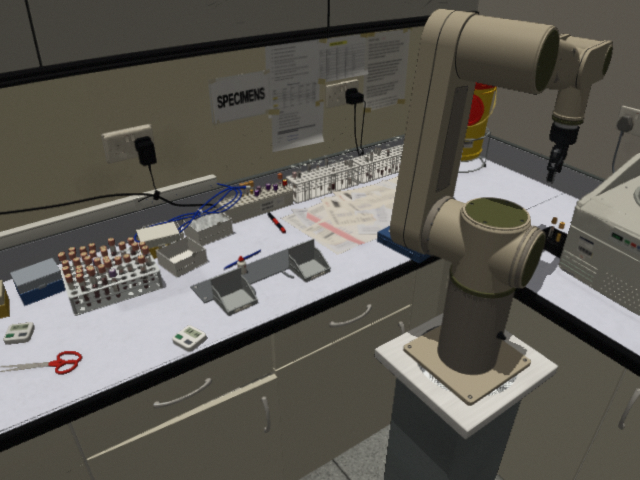

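View pics/side0.png

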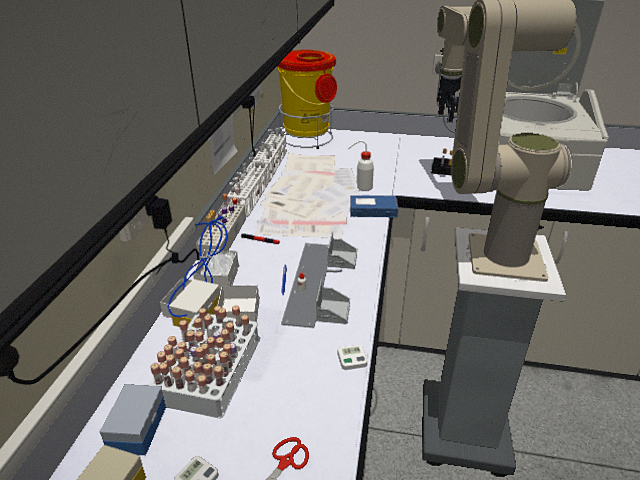

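The scene camera shows the bins at about (233,295) and (309,262), with the dropper at (241,263) and the timer at (190,338). The side camera shows the bins at (333,305) and (342,252). I'll enlarge the scene view.

Run:
```python
import cv2
a=cv2.imread('pics/scene0.png')[225:345,180:340]
cv2.imwrite('pics/c1.png',cv2.resize(a,None,fx=5,fy=5,interpolation=cv2.INTER_CUBIC))
```

```text
(no output)
```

View pics/c1.png

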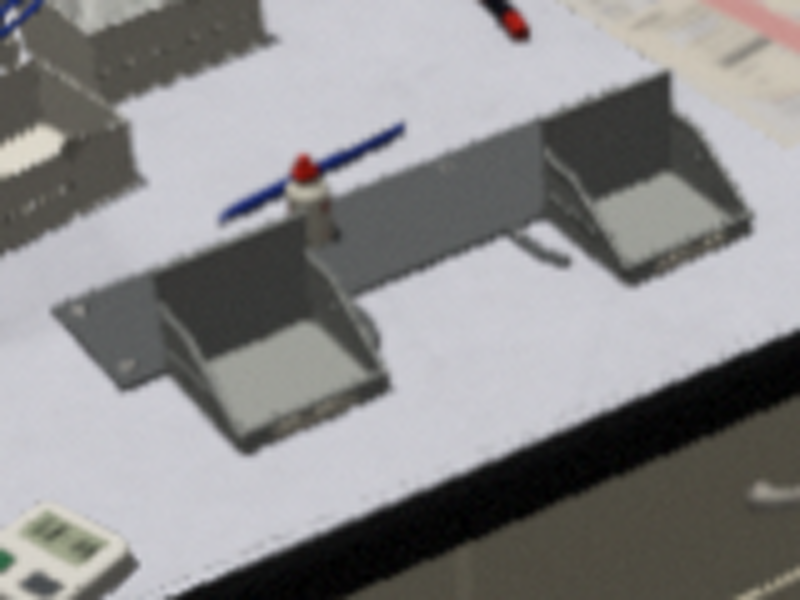

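The crop shows the left bin's front bottom corners at (245,452) and (388,388). The right bin's are at (633,283) and (750,232), and the board's near left corner is at (125,390). I'll fit the board pose from these.

```bash
cat > fit.py <<'E'
from h import *
from scipy.optimize import least_squares
c=load('scene.pkl')
P=np.array([(245,452),(388,388),(155,272),(305,218),(633,283),(750,232),(543,122),(668,72),(125,390),(52,310)],float)
uv=P/5-.4+[180,225]
def pts(q):
    x,y,a,l,r,gl,gr=q
    L=[(-6-gl-84,l+.0*0+45,0),(-6-gl-84,l-45,0),(-6-gl,l+45,72),(-6-gl,l-45,72)]
    Rr=[(-6-gr-84,r+45,0),(-6-gr-84,r-45,0),(-6-gr,r+45,72),(-6-gr,r-45,72)]
    B=[(-6,195,5),(84,195,5)]
    X=np.array(L+Rr+B)/1000
    C,S=np.cos(a),np.sin(a)
    return np.c_[x+C*X[:,0]-S*X[:,1],y+S*X[:,0]+C*X[:,1],X[:,2]]
f=lambda q:np.r_[(proj(c,pts(q))-uv).ravel(),(q[3]-127)/3,(q[4]+127)/3,(q[5]-1)/1,(q[6]-1)/1]
r=least_squares(f,[.55,.1,0,127,-127,1,1],x_scale=[.1,.1,.1,10,10,1,1])
np.save('fit.npy',r.x)
if __name__=='__main__':
    print(r.x.round(4)); print((f(r.x)[:20].reshape(-1,2)).round(2)); print(pts(r.x).round(3))
    g=lambda p,z:ray(c,np.array(p)/5-.4+[180,225],z).round(3)
    print('dropper base',g([(322,240)],.005),'pen',g([(222,217),(403,127)],.005),'timer',g([(45,505),(135,560)],.019))
E
python3 fit.py
```

```text
[ 5.513000e-01  2.330000e-01  4.930000e-02  1.246195e+02 -1.245133e+02
  7.262000e-01  1.081100e+00]
[[-0.05  1.47]
 [ 0.75  1.14]
 [-0.21 -0.15]
 [-0.63 -1.15]
 [-0.43  0.83]
 [ 0.97 -0.1 ]
 [-0.03 -1.09]
 [-0.   -1.08]
 [-0.07 -0.3 ]
 [-0.28 -0.46]]
[[0.452 0.398 0.   ]
 [0.457 0.308 0.   ]
 [0.536 0.402 0.072]
 [0.541 0.312 0.072]
 [0.464 0.149 0.   ]
 [0.469 0.059 0.   ]
 [0.548 0.153 0.072]
 [0.553 0.063 0.072]
 [0.536 0.427 0.005]
 [0.626 0.432 0.005]]
dropper base [[0.598 0.275 0.005]] pen [[0.652 0.313 0.005]
 [0.676 0.177 0.005]] timer [[0.456 0.505 0.019]
 [0.393 0.485 0.019]]
```

Run:
```python
from h import *
c=load('scene.pkl')
print('edge',ray(c,np.array([(200,580),(780,340)])/5-.4+[180,225],0).round(3))
c=load('side.pkl'); print('wash,slide',ray(c,[(365,189),(350,215),(397,215)],0).round(3))
q=np.load('fit.npy'); a=q[2]
def W(x,y): return q[0]+np.cos(a)*x-np.sin(a)*y, q[1]+np.sin(a)*x+np.cos(a)*y
for y in(124.6,-124.5): print([np.round(W(x/1000,y/1000),4) for x in(-48,-6)])
```

```text
edge [[0.382 0.457 0.   ]
 [0.377 0.108 0.   ]]
wash,slide [[ 0.486 -0.382  0.   ]
 [ 0.518 -0.172  0.   ]
 [ 0.35  -0.203  0.   ]]
[array([0.4973, 0.3551]), array([0.5392, 0.3571])]
[array([0.5095, 0.1063]), array([0.5515, 0.1083])]
```

Request:
move_arm(moves=[{"travel": [0.1,-0.07,0],"turn": [0,0,0.065]},{"travel": [0.1,-0.07,0],"turn": [0,0,0.065]},{"travel": [0.1,-0.07,0],"turn": [0,0,0.065]},{"travel": [0,-0.125,0]},{"travel": [0,-0.125,0]},{"travel": [0,-0.125,0]},{"travel": [0,-0.125,0]},{"travel": [0,-0.125,0]}], fingers=1, grip_force=20)

```text
invalid input
```

Request:
move_arm(moves=[{"travel": [0.1,-0.07,0],"turn": [0,0,0.065]},{"travel": [0.1,-0.07,0],"turn": [0,0,0.065]},{"travel": [0.1,-0.07,0],"turn": [0,0,0.065]},{"travel": [0,-0.125,0],"turn": [0,0,0]},{"travel": [0,-0.125,0],"turn": [0,0,0]},{"travel": [0,-0.125,0],"turn": [0,0,0]},{"travel": [0,-0.125,0],"turn": [0,0,0]},{"travel": [0,-0.125,0],"turn": [0,0,0]}], fingers=1, grip_force=20)

```text
clock: 0.9
eef_pos: [0.2906, -0.2001, 0.3033]
tool_rot: [-0.0, 1.0, 0.024, -0.0]
ft_force: [0.9, 0.8, 1.1]
grip_width: 0.001
grasp_force: 0.0
```

Request:
move_arm(moves=[{"travel": [0.05,-0.11,0],"turn": [0,0,0]},{"travel": [0.05,-0.11,0],"turn": [0,0,0]},{"travel": [0.05,-0.11,0],"turn": [0,0,0]},{"travel": [0.05,-0.11,0],"turn": [0,0,0]},{"travel": [0.05,-0.11,0],"turn": [0,0,0]},{"travel": [0.05,-0.11,0],"turn": [0,0,0]},{"travel": [0.05,-0.11,0],"turn": [0,0,0]},{"travel": [0.05,-0.11,0],"turn": [0,0,0]}])

```text
clock: 1.7
eef_pos: [0.4341, 0.1596, 0.3036]
tool_rot: [0.0, 1.0, 0.025, 0.0]
ft_force: [1.7, -2.0, 0.7]
grip_width: -0.002
grasp_force: 0.0
```

Request:
move_arm(moves=[{"travel": [0.05,-0.11,0],"turn": [0,0,0]},{"travel": [0.05,-0.11,0],"turn": [0,0,0]},{"travel": [0,-0.05,0],"turn": [0,0,0]},{"travel": [0,0,0],"turn": [0,0,0]}])

```text
clock: 2.1
eef_pos: [0.4681, 0.2696, 0.3027]
tool_rot: [0.0, 1.0, 0.026, -0.001]
ft_force: [-0.4, -0.5, 0.0]
grip_width: 0.005
grasp_force: 0.0
```

Request:
move_arm(moves=[{"travel": [0.045,-0.106,0],"turn": [0,0,0]},{"travel": [0.045,-0.106,0],"turn": [0,0,0]},{"travel": [0,0,0.11],"turn": [0,0,0]},{"travel": [0,0,0.11],"turn": [0,0,0]},{"travel": [0,0,0.06],"turn": [0,0,0]},{"travel": [0,0,0],"turn": [0,0,0]}])

```text
clock: 2.7
eef_pos: [0.498, 0.351, 0.1864]
tool_rot: [0.002, 1.0, 0.024, -0.004]
ft_force: [-1.1, -0.1, -0.7]
grip_width: -0.003
grasp_force: 0.0
```

Run:
```python
from h import *
s,c=snap('scene','s1.png'); s2,c2=snap('side','d1.png')
a=c['image'][200:335,180:340]; b=c2['image'][200:335,260:420]
cv2.imwrite('pics/s1c.png',np.hstack([cv2.resize(a,(400,338)),cv2.resize(b,(400,338))]))
print(s['eef_pos'],s['ft_force'])
```

```text
[0.49797016 0.35103773 0.18643833] [-1.13431541 -0.13865515 -0.67637529]
```

View pics/s1c.png

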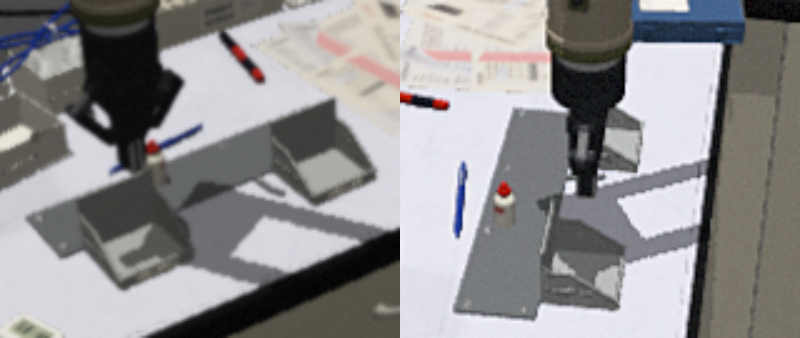

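The picture shows the fingertips centred over the left bin. Nothing has moved.

Request:
move_arm(moves=[{"travel": [0,-0.01,0.05],"turn": [0,0,0]},{"travel": [0,0,0.05],"turn": [0,0,0]},{"travel": [0,0,0.045],"turn": [0,0,0]},{"travel": [0.03,0,0],"turn": [0,0,0]},{"travel": [0.02,0,0],"turn": [0,0,0]},{"travel": [0,0,0],"turn": [0,0,0]}])

```text
clock: 3.4
eef_pos: [0.5228, 0.359, 0.137]
tool_rot: [-0.001, 1.0, 0.024, 0.002]
ft_force: [0.6, -1.0, -0.1]
grip_width: 0.001
grasp_force: 0.0
```

Request:
move_arm(moves=[{"travel": [0,0,0.022],"turn": [0,0,0]},{"travel": [0,0,0],"turn": [0,0,0]},{"travel": [0.022,0,0.002],"turn": [0,0,0]},{"travel": [0.022,0,0.004],"turn": [0,0,0]},{"travel": [0.02,0,0.008],"turn": [0,0,0]},{"travel": [0.02,0,0.01],"turn": [0,0,0]},{"travel": [0,0,0],"turn": [0,0,0]}])

```text
clock: 4.1
eef_pos: [0.5547, 0.3599, 0.1146]
tool_rot: [0.0, 1.0, 0.024, -0.0]
ft_force: [-0.7, -0.5, 0.6]
grip_width: -0.002
grasp_force: 0.3
```

Run:
```python
from h import *
s,c=snap('scene','s2.png'); s2,c2=snap('side','d2.png')
a=c['image'][200:335,180:340]; b=c2['image'][200:335,260:420]
cv2.imwrite('pics/s2c.png',np.hstack([cv2.resize(a,(400,338)),cv2.resize(b,(400,338))]))
print(s['eef_pos'],s['ft_force'])
```

```text
[0.55472855 0.35986484 0.11457668] [-0.72592958 -0.4960045   0.55036193]
```

View pics/s2c.png

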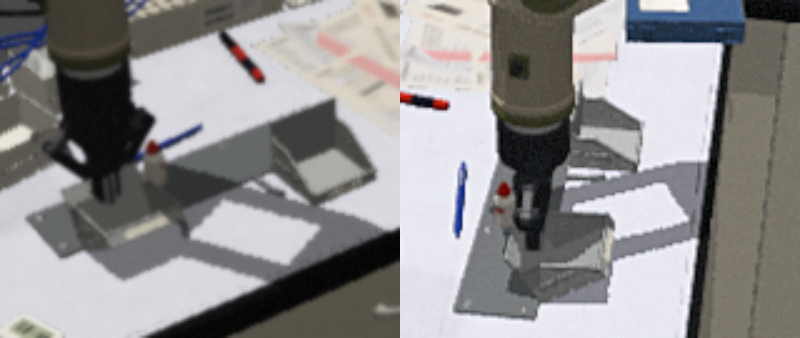

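The bin is tilting cleanly about the edge, at roughly 40°. I'll continue.

Request:
move_arm(moves=[{"travel": [0.015,0,0.008],"turn": [0,0,0]},{"travel": [0.013,0,0.011],"turn": [0,0,0]},{"travel": [0.012,0,0.012],"turn": [0,0,0]},{"travel": [0.01,0,0.005],"turn": [0,0,0]},{"travel": [0.01,0,0],"turn": [0,0,0]},{"travel": [0,0,0],"turn": [0,0,0]},{"travel": [0,0,0],"turn": [0,0,0]},{"travel": [0,0,0],"turn": [0,0,0]}])

```text
clock: 5.0
eef_pos: [0.5778, 0.3615, 0.1013]
tool_rot: [-0.0, 1.0, 0.024, 0.0]
ft_force: [-0.5, -0.6, 0.1]
grip_width: -0.003
grasp_force: 0.0
```

Run:
```python
from h import *
s,c=snap('scene','s3.png'); s2,c2=snap('side','d3.png')
a=c['image'][200:335,180:340]; b=c2['image'][200:335,260:420]
cv2.imwrite('pics/s3c.png',np.hstack([cv2.resize(a,(400,338)),cv2.resize(b,(400,338))]))
print(s['eef_pos'],s['ft_force'])
```

```text
[0.57781203 0.36147082 0.10130803] [-0.47562828 -0.6012596   0.05378941]
```

View pics/s3c.png

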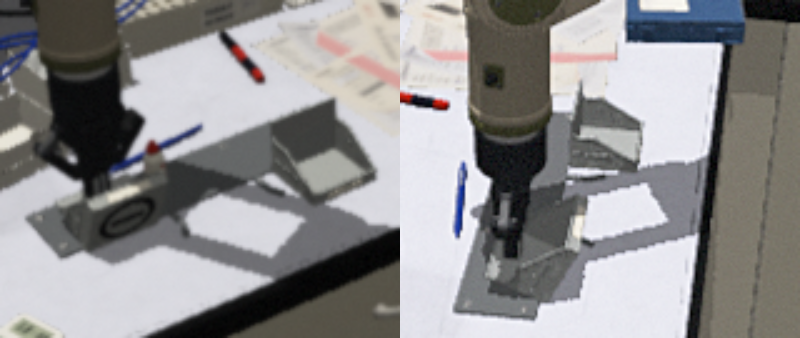

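The left bin's underside carries the dark ring with a bar, at (125,218) in the crop. I'll check that it stands fully on its back wall.

```bash
cat >> h.py <<'E'
q=np.load('fit.npy')
def W(x,y,z):
    a=q[2];x,y,z=x/1000,y/1000,z/1000
    return [q[0]+np.cos(a)*x-np.sin(a)*y, q[1]+np.sin(a)*x+np.cos(a)*y,z]
E
python3 - <<'E'
from h import *
for t in(65,75,90):
    t=np.radians(t); C,S=np.cos(t),np.sin(t)
    X=[W(-6-f*C+h*S,124.6+y,5+f*S+h*C) for f,h,y in((0,0,45),(0,0,-45),(84,0,45),(84,0,-45),(84,14,45),(84,14,-45))]
    print(((proj(load('scene.pkl'),X)-[180,200])*2.5).round().astype(int).tolist(),((proj(load('side.pkl'),X)-[260,200])*2.5+[400,0]).round().astype(int).tolist())
E
```

```text
[[82, 247], [154, 217], [91, 206], [166, 175], [84, 195], [159, 165]] [[539, 301], [550, 247], [573, 250], [582, 196], [561, 244], [571, 191]]
[[82, 247], [154, 217], [84, 196], [159, 166], [78, 187], [152, 157]] [[539, 301], [550, 247], [560, 245], [570, 192], [547, 241], [558, 188]]
[[82, 247], [154, 217], [74, 184], [148, 154], [68, 177], [142, 149]] [[539, 301], [550, 247], [539, 241], [550, 188], [526, 240], [538, 187]]
```

The lip matches the 65° projection, so the bin is still leaning. I'll push it further.

Request:
move_arm(moves=[{"travel": [0.01,0,0.003],"turn": [0,0,0]},{"travel": [0.01,0,0.004],"turn": [0,0,0]},{"travel": [0.01,0,0],"turn": [0,0,0]},{"travel": [0,0,0],"turn": [0,0,0]},{"travel": [0,0,0],"turn": [0,0,0]}])

```text
clock: 5.6
eef_pos: [0.59, 0.3619, 0.0982]
tool_rot: [-0.0, 1.0, 0.024, -0.0]
ft_force: [0.3, 0.2, -0.1]
grip_width: -0.002
grasp_force: 0.0
```

Run:
```python
from h import *
s,c=snap('scene','s4.png'); s2,c2=snap('side','d4.png')
a=c['image'][200:335,180:340]; b=c2['image'][200:335,260:420]
cv2.imwrite('pics/s4c.png',np.hstack([cv2.resize(a,(400,338)),cv2.resize(b,(400,338))]))
print(s['eef_pos'],s['ft_force'])
```

```text
[0.58998499 0.36190905 0.0982241 ] [ 0.25852358  0.24709409 -0.09738668]
```

View pics/s4c.png

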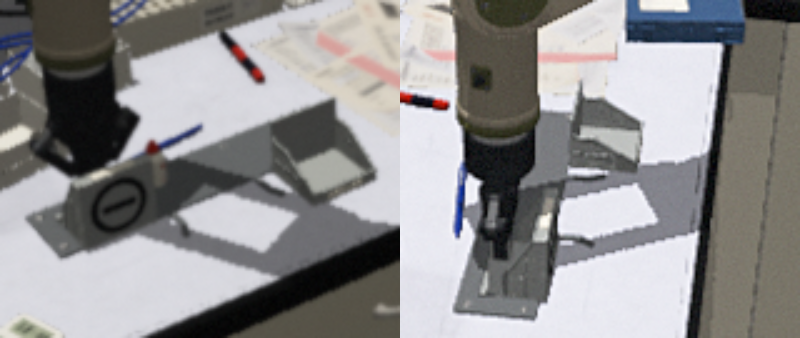

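The left bin now stands upright on its back wall, with the ring and bar clear at (120,205) in the crop. Next I'll tip it back down.

Request:
move_arm(moves=[{"travel": [0,0,-0.06],"turn": [0,0,0]},{"travel": [0,0,-0.05],"turn": [0,0,0]},{"travel": [0,0,0],"turn": [0,0,0]},{"travel": [-0.05,0,0],"turn": [0,0,0]},{"travel": [-0.03,0,0],"turn": [0,0,0]},{"travel": [-0.03,0,0],"turn": [0,0,0]},{"travel": [-0.02,0,0],"turn": [0,0,0]},{"travel": [0,0,0],"turn": [0,0,0]}])

```text
clock: 6.5
eef_pos: [0.5367, 0.3594, 0.1416]
tool_rot: [0.0, 1.0, 0.025, -0.001]
ft_force: [0.6, 0.3, 0.3]
grip_width: 0.001
grasp_force: 0.0
```

Request:
move_arm(moves=[{"travel": [-0.02,0,0],"turn": [0,0,0]},{"travel": [-0.02,0,0],"turn": [0,0,0]},{"travel": [-0.02,0,0],"turn": [0,0,0]},{"travel": [-0.015,0,0],"turn": [0,0,0]},{"travel": [0,0,0],"turn": [0,0,0]},{"travel": [0,0,0],"turn": [0,0,0]},{"travel": [0,0,0],"turn": [0,0,0]}])

```text
clock: 7.2
eef_pos: [0.5082, 0.358, 0.1425]
tool_rot: [-0.0, 1.0, 0.024, 0.0]
ft_force: [-0.6, -0.3, 0.2]
grip_width: -0.002
grasp_force: 0.0
```

```bash
cat > tm.py <<'E'
from h import *
import sys
def m(n,f,box,pad=25):
    r=cv2.imread(f'pics/{n}0.png'); x0,y0,x1,y1=box; i=cv2.imread('pics/'+f)
    T=cv2.resize(r[y0:y1,x0:x1],None,fx=4,fy=4,interpolation=cv2.INTER_CUBIC)
    I=cv2.resize(i[y0-pad:y1+pad,x0-pad:x1+pad],None,fx=4,fy=4,interpolation=cv2.INTER_CUBIC)
    _,v,_,p=cv2.minMaxLoc(cv2.matchTemplate(I,T,cv2.TM_CCOEFF_NORMED)); return round(v,3),(np.array(p)/4-pad)
E
python3 - <<'E'
from tm import *
s,c=snap('scene','s5.png'); s2,c2=snap('side','d5.png')
print(s['ft_force'], m('scene','s5.png',(222,298,262,318)), m('side','d5.png',(325,290,352,325)))
q0=q
# 5mm shift references
X=[W(-90,124.6,0),W(-95,124.6,0),W(-90,129.6,0)]
print(proj(load('scene.pkl'),X),proj(load('side.pkl'),X))
E
```

```text
[-0.62206678 -0.29954232  0.16932722] (0.782, array([1.25, 1.75])) (0.746, array([3.  , 0.25]))
[[243.34238848 309.66670747]
 [244.31453371 310.63542103]
 [241.70682798 310.39662373]] [[348.21520866 313.37182037]
 [350.02779034 313.5307704 ]
 [348.06518467 314.59574943]]
```

The left bin is flat again, about 8 mm nearer to me than before. That's harmless for the ringed bin. On to the right bin.

Request:
move_arm(moves=[{"travel": [0,0,-0.09],"turn": [0,0,0]},{"travel": [0,0,-0.09],"turn": [0,0,0]},{"travel": [0,0.105,0],"turn": [0,0,0]},{"travel": [0,0.105,0],"turn": [0,0,0]},{"travel": [0,0.105,0],"turn": [0,0,0]},{"travel": [0,0.105,0],"turn": [0,0,0]},{"travel": [0.005,0.105,0],"turn": [0,0,0]},{"travel": [0.005,0.105,0],"turn": [0,0,0]}])

```text
clock: 8.1
eef_pos: [0.5242, 0.1048, 0.2145]
tool_rot: [-0.0, 1.0, 0.024, 0.0]
ft_force: [0.8, 0.4, -0.5]
grip_width: 0.0
grasp_force: 0.0
```

Request:
move_arm(moves=[{"travel": [0,0,0],"turn": [0,0,0]},{"travel": [0,0,0],"turn": [0,0,0]}])

```text
clock: 8.3
eef_pos: [0.5244, 0.1056, 0.2145]
tool_rot: [-0.0, 1.0, 0.023, 0.0]
ft_force: [-0.3, 0.5, -0.2]
grip_width: 0.002
grasp_force: 0.0
```

Request:
move_arm(moves=[{"travel": [0,0,0.075],"turn": [0,0,0]},{"travel": [0,0,0.075],"turn": [0,0,0]},{"travel": [0,0,0.066],"turn": [0,0,0]},{"travel": [0,0,0],"turn": [0,0,0]},{"travel": [0.02,0,0],"turn": [0,0,0]},{"travel": [0.022,0,0.002],"turn": [0,0,0]},{"travel": [0.02,0,0.004],"turn": [0,0,0]},{"travel": [0.02,0,0.008],"turn": [0,0,0]}])

```text
clock: 9.1
eef_pos: [0.559, 0.1083, 0.124]
tool_rot: [-0.0, 1.0, 0.024, 0.002]
ft_force: [0.3, 0.3, 0.1]
grip_width: 0.004
grasp_force: 0.3
```

Request:
move_arm(moves=[{"travel": [0.02,0,0.01],"turn": [0,0,0]},{"travel": [0.018,0,0.011],"turn": [0,0,0]},{"travel": [0.016,0,0.012],"turn": [0,0,0]},{"travel": [0.016,0,0.012],"turn": [0,0,0]},{"travel": [0,0,0],"turn": [0,0,0]}])

```text
clock: 9.6
eef_pos: [0.585, 0.1093, 0.1032]
tool_rot: [0.0, 1.0, 0.024, -0.001]
ft_force: [-0.9, 0.6, 0.6]
grip_width: 0.0
grasp_force: 0.0
```

Request:
move_arm(moves=[{"travel": [0.012,0,0.005],"turn": [0,0,0]},{"travel": [0.012,0,0.004],"turn": [0,0,0]},{"travel": [0.012,0,0.002],"turn": [0,0,0]},{"travel": [0.005,0,0],"turn": [0,0,0]},{"travel": [0,0,0],"turn": [0,0,0]},{"travel": [0,0,0],"turn": [0,0,0]}])

```text
clock: 10.2
eef_pos: [0.6012, 0.1102, 0.1]
tool_rot: [0.0, 1.0, 0.024, 0.0]
ft_force: [0.2, -0.4, 0.3]
grip_width: 0.0
grasp_force: 0.0
```

Run:
```python
from h import *
s,c=snap('scene','s6.png'); s2,c2=snap('side','d6.png')
a=c['image'][200:335,220:380]; b=c2['image'][180:315,260:420]
cv2.imwrite('pics/s6c.png',np.hstack([cv2.resize(a,(400,338)),cv2.resize(b,(400,338))]))
print(s['eef_pos'],s['ft_force'])
for t in(65,90):
    t=np.radians(t); C,S=np.cos(t),np.sin(t)
    X=[W(-6-f*C+h*S,-124.5+y,5+f*S+h*C) for f,h,y in((0,0,45),(0,0,-45),(84,0,45),(84,0,-45))]
    print(((proj(c,X)-[220,200])*2.5).round().astype(int).tolist(),((proj(c2,X)-[260,180])*2.5+[400,0]).round().astype(int).tolist())
```

```text
[0.60124888 0.1102369  0.09997511] [ 0.23606666 -0.38491381  0.30040037]
[[171, 167], [233, 142], [188, 126], [251, 101]] [[567, 214], [575, 173], [597, 165], [604, 126]]
[[171, 167], [233, 142], [169, 107], [232, 82]] [[567, 214], [575, 173], [567, 158], [576, 118]]
```

View pics/s6c.png

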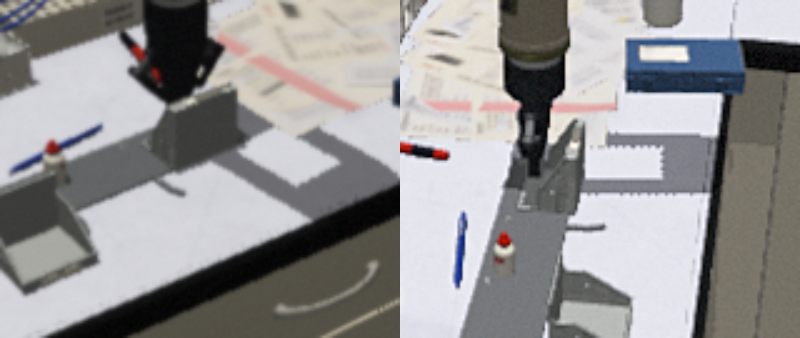

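The right bin stands upright with a blank underside, at (200,130) in the left half. The left bin lies flat. I'll tip the right one back.

Request:
move_arm(moves=[{"travel": [0,0,-0.055],"turn": [0,0,0]},{"travel": [0,0,-0.05],"turn": [0,0,0]},{"travel": [0,0,0],"turn": [0,0,0]},{"travel": [-0.05,0,0],"turn": [0,0,0]},{"travel": [-0.03,0,0],"turn": [0,0,0]},{"travel": [-0.03,0,0],"turn": [0,0,0]},{"travel": [-0.02,0,0],"turn": [0,0,0]},{"travel": [-0.02,0,0],"turn": [0,0,0]}])

```text
clock: 11.1
eef_pos: [0.5406, 0.1073, 0.1414]
tool_rot: [0.0, 1.0, 0.024, -0.0]
ft_force: [0.3, 0.2, -0.8]
grip_width: -0.002
grasp_force: 0.0
```

Request:
move_arm(moves=[{"travel": [-0.02,0,0],"turn": [0,0,0]},{"travel": [-0.02,0,0],"turn": [0,0,0]},{"travel": [-0.02,0,0],"turn": [0,0,0]},{"travel": [0,0,0],"turn": [0,0,0]},{"travel": [0,0,0],"turn": [0,0,0]},{"travel": [0,0,0],"turn": [0,0,0]}])

```text
clock: 11.7
eef_pos: [0.5177, 0.1062, 0.1421]
tool_rot: [-0.0, 1.0, 0.024, 0.0]
ft_force: [0.3, -1.0, -0.3]
grip_width: -0.001
grasp_force: 0.0
```

Run:
```python
from tm import *
s,c=snap('scene','s7.png'); s2,c2=snap('side','d7.png')
print(s['eef_pos'],s['ft_force'], m('scene','s7.png',(300,268,335,284)), m('side','d7.png',(333,237,360,270)))
print('left', m('scene','s7.png',(222,298,262,318)), m('side','d7.png',(325,290,352,325)))
```

```text
[0.51769038 0.10615021 0.14212375] [ 0.31275322 -1.02632506 -0.32988274] (0.732, array([1.5, 1.5])) (0.703, array([2.75, 0.  ]))
left (0.989, array([1.25, 1.75])) (0.981, array([3. , 0.5]))
```

Both bins are flat, but the right one slid out about 7 mm. I'll push it low, back to the board.

Request:
move_arm(moves=[{"travel": [-0.01,0,0.06],"turn": [0,0,0]},{"travel": [0,0,0.06],"turn": [0,0,0]},{"travel": [0,0,0],"turn": [0,0,0]},{"travel": [0.02,0,0],"turn": [0,0,0]},{"travel": [0.015,0,0],"turn": [0,0,0]},{"travel": [0.01,0,0],"turn": [0,0,0]},{"travel": [0.01,0,0],"turn": [0,0,0]},{"travel": [0,0,0],"turn": [0,0,0]}])

```text
clock: 12.6
eef_pos: [0.5363, 0.1071, 0.0947]
tool_rot: [-0.0, 1.0, 0.024, 0.001]
ft_force: [0.4, -0.0, 1.1]
grip_width: 0.001
grasp_force: 0.0
```

Request:
move_arm(moves=[{"travel": [0.003,0,0],"turn": [0,0,0]},{"travel": [0.003,0,0],"turn": [0,0,0]},{"travel": [0,0,0],"turn": [0,0,0]}])

```text
clock: 12.9
eef_pos: [0.5377, 0.1071, 0.0939]
tool_rot: [-0.0, 1.0, 0.024, -0.0]
ft_force: [-0.7, -0.1, 0.6]
grip_width: 0.001
grasp_force: 0.0
```

Run:
```python
from tm import *
s,c=snap('scene','s8.png'); s2,c2=snap('side','d8.png')
print(s['eef_pos'],s['ft_force'], m('scene','s8.png',(300,268,335,284)), m('side','d8.png',(333,237,360,270)))
```

```text
[0.53768717 0.10713016 0.09388318] [-0.69769587 -0.13390436  0.55214334] (0.685, array([-0.5 , -0.75])) (0.693, array([ 0. , -0.5]))
```

Request:
move_arm(moves=[{"travel": [-0.03,0,0],"turn": [0,0,0]},{"travel": [0,0,-0.1],"turn": [0,0,0]},{"travel": [0,0,-0.1],"turn": [0,0,0]},{"travel": [0,0,-0.1],"turn": [0,0,0]},{"travel": [-0.015,-0.104,0],"turn": [0,0,0]},{"travel": [-0.015,-0.104,0],"turn": [0,0,0]},{"travel": [-0.015,-0.104,0],"turn": [0,0,0]},{"travel": [-0.015,-0.104,0],"turn": [0,0,0]}])

```text
clock: 13.8
eef_pos: [0.4933, 0.273, 0.2142]
tool_rot: [-0.0, 1.0, 0.024, 0.0]
ft_force: [1.9, -0.1, -0.2]
grip_width: 0.001
grasp_force: 0.0
```

Request:
move_arm(moves=[{"travel": [-0.015,-0.104,0],"turn": [0,0,0]},{"travel": [-0.015,-0.104,0],"turn": [0,0,0]},{"travel": [0,0,0],"turn": [0,0,0]},{"travel": [0,0,0],"turn": [0,0,0]}])

```text
clock: 14.2
eef_pos: [0.4772, 0.3549, 0.2137]
tool_rot: [0.0, 1.0, 0.025, -0.0]
ft_force: [1.0, -0.5, -0.2]
grip_width: -0.003
grasp_force: 0.0
```

Run:
```python
from tm import *
s,c=snap('scene','s9.png'); s2,c2=snap('side','d9.png')
print(s['eef_pos'],s['ft_force'], m('scene','s9.png',(300,268,335,284)), m('side','d9.png',(333,237,360,270)))
a,b=s['eef_pos'][:2]-np.array(q[:2]); print('local',a*np.cos(q[2])+b*np.sin(q[2]),-a*np.sin(q[2])+b*np.cos(q[2]))
```

```text
[0.47715523 0.35492352 0.21366745] [ 0.9800599  -0.4815123  -0.23752309] (0.994, array([0., 0.])) (0.596, array([0.25, 0.  ]))
local -0.06809024054678378 0.12543882221517277
```

The right bin is back exactly in its place: offset 0, match 0.994. Now I'll lower inside the left bin and draw it.

Request:
move_arm(moves=[{"travel": [0,0,0.11],"turn": [0,0,0]},{"travel": [0,0,0.11],"turn": [0,0,0]},{"travel": [0,0,0.08],"turn": [0,0,0]},{"travel": [0,0,0.022],"turn": [0,0,0]},{"travel": [0,0,0],"turn": [0,0,0]},{"travel": [0,0,0],"turn": [0,0,0]}])

```text
clock: 14.9
eef_pos: [0.4791, 0.3542, 0.0872]
tool_rot: [-0.001, 1.0, 0.024, 0.001]
ft_force: [0.2, 0.8, -0.5]
grip_width: 0.001
grasp_force: 0.0
```

Request:
move_arm(moves=[{"travel": [-0.03,0,0],"turn": [0,0,0]},{"travel": [-0.025,0,0],"turn": [0,0,0]},{"travel": [-0.025,0,0],"turn": [0,0,0]},{"travel": [-0.025,0,0],"turn": [0,0,0]},{"travel": [-0.025,0,0],"turn": [0,0,0]},{"travel": [-0.025,0,0],"turn": [0,0,0]},{"travel": [-0.006,0,0],"turn": [0,0,0]},{"travel": [0,0,0],"turn": [0,0,0]}])

```text
clock: 15.7
eef_pos: [0.4127, 0.351, 0.0849]
tool_rot: [0.0, 1.0, 0.025, -0.0]
ft_force: [-1.2, 0.2, -0.9]
grip_width: 0.005
grasp_force: 0.0
```

```bash
cat >> tm.py <<'E'
def loc(p):
    a,b=p[:2]-np.array(q[:2]); return (a*np.cos(q[2])+b*np.sin(q[2])).round(4),(-a*np.sin(q[2])+b*np.cos(q[2])).round(4)
E
python3 - <<'E'
from tm import *
s,c=snap('scene','s10.png'); s2,c2=snap('side','d10.png')
print(s['eef_pos'],s['ft_force'],loc(s['eef_pos']),m('scene','s10.png',(222,298,262,318),40),m('side','d10.png',(325,290,352,325),40))
X=[W(-90,124.6,0),W(-146,124.6,0)]
for k in (c,c2): print(np.diff(proj(k,X),axis=0))
E
```

```text
[0.41271374 0.35096581 0.08492141] [-1.15575157  0.16360437 -0.94246673] (np.float64(-0.1326), np.float64(0.1247)) (0.624, array([38.5, 20. ])) (0.803, array([2.75, 0.25]))
[[11.1705037  11.12073377]]
[[20.37546864  1.79184709]]
```

Run:
```python
from h import *
c=cv2.imread('pics/s10.png');b=cv2.imread('pics/d10.png')
a=c[215:350,180:340]; b=b[200:335,260:420]
cv2.imwrite('pics/s10c.png',np.hstack([cv2.resize(a,(400,338)),cv2.resize(b,(400,338))]))
```

```text
(no output)
```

View pics/s10c.png

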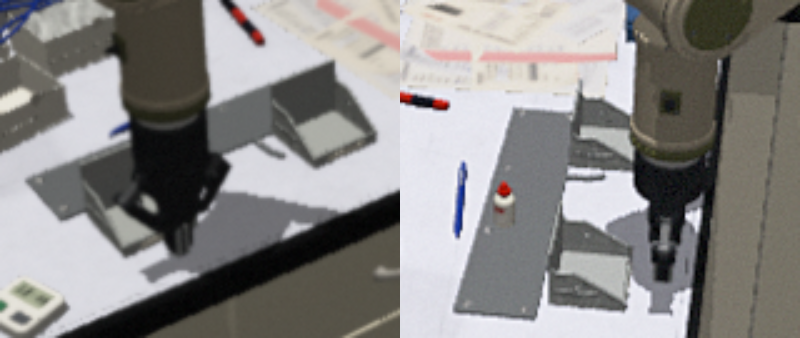

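The finger slid over the lip and is now in front of the bin, which hasn't moved. I'll go back in deeper.

Request:
move_arm(moves=[{"travel": [0,0,-0.06],"turn": [0,0,0]},{"travel": [0,0,0],"turn": [0,0,0]},{"travel": [0.08,0,0],"turn": [0,0,0]},{"travel": [0.08,0,0],"turn": [0,0,0]},{"travel": [0,0,0],"turn": [0,0,0]},{"travel": [0,0,0.05],"turn": [0,0,0]},{"travel": [0,0,0.022],"turn": [0,0,0]},{"travel": [0,0,0],"turn": [0,0,0]}])

```text
clock: 16.6
eef_pos: [0.4756, 0.3531, 0.0778]
tool_rot: [0.001, 1.0, 0.024, -0.002]
ft_force: [-0.5, -0.6, 0.3]
grip_width: -0.003
grasp_force: 0.0
```

Request:
move_arm(moves=[{"travel": [0,0,0],"turn": [0,0,0]},{"travel": [0,0,0],"turn": [0,0,0]}])

```text
clock: 16.8
eef_pos: [0.4775, 0.3544, 0.0811]
tool_rot: [-0.0, 1.0, 0.024, 0.0]
ft_force: [-0.3, 0.2, 0.7]
grip_width: -0.001
grasp_force: 0.0
```

Request:
move_arm(moves=[{"travel": [0,0,0.005],"turn": [0,0,0]},{"travel": [-0.025,0,0],"turn": [0,0,0]},{"travel": [-0.015,0,0],"turn": [0,0,0]},{"travel": [-0.02,0,0],"turn": [0,0,0]},{"travel": [-0.02,0,0],"turn": [0,0,0]},{"travel": [0,0,0],"turn": [0,0,0]},{"travel": [0,0,0],"turn": [0,0,0]}])

```text
clock: 17.5
eef_pos: [0.445, 0.3526, 0.0784]
tool_rot: [0.0, 1.0, 0.024, 0.0]
ft_force: [0.8, 0.3, -0.1]
grip_width: 0.001
grasp_force: 0.0
```

Run:
```python
from tm import *
s,c=snap('scene','s11.png'); s2,c2=snap('side','d11.png')
print(s['eef_pos'],s['ft_force'],loc(s['eef_pos']))
# back wall top edge patch (scene, side): 
r=(208,268,232,300)
print(m('scene','s11.png',(211,275,224,312),30),m('side','d11.png',(318,290,352,325),30))
X=[W(-90,124.6,0),W(-100,124.6,0)]
for k in (c,c2): print(np.diff(proj(k,X),axis=0))
```

```text
[0.44497957 0.35260235 0.07836486] [ 0.82952852  0.29576891 -0.10697295] (np.float64(-0.1003), np.float64(0.1247))
(0.9, array([5.5 , 5.75])) (0.478, array([-26.,   5.]))
[[1.94913377 1.9420804 ]]
[[3.62644503 0.31810067]]
```

The bin is following now. I'll finish the draw.

Request:
move_arm(moves=[{"travel": [-0.02,0,0],"turn": [0,0,0]},{"travel": [-0.02,0,0],"turn": [0,0,0]},{"travel": [-0.02,0,0],"turn": [0,0,0]},{"travel": [-0.015,0,0],"turn": [0,0,0]},{"travel": [0,0,0],"turn": [0,0,0]},{"travel": [0,0,0],"turn": [0,0,0]}])

```text
clock: 18.2
eef_pos: [0.415, 0.3511, 0.0782]
tool_rot: [0.0, 1.0, 0.024, -0.0]
ft_force: [-0.4, -0.3, 0.3]
grip_width: 0.0
grasp_force: 0.0
```

Run:
```python
from tm import *
s,c=snap('scene','s12.png'); s2,c2=snap('side','d12.png')
print(s['eef_pos'],s['ft_force'],loc(s['eef_pos']))
print(m('scene','s12.png',(211,275,224,312),30))
```

```text
[0.41495539 0.35107669 0.07821539] [-0.43248551 -0.25669359  0.29404673] (np.float64(-0.1304), np.float64(0.1247))
(0.893, array([11.25, 11.5 ]))
```

Request:
move_arm(moves=[{"travel": [0.02,0,-0.02],"turn": [0,0,0]},{"travel": [0.05,0,-0.015],"turn": [0,0,0]},{"travel": [0.033,0.02,0],"turn": [0,0,0]},{"travel": [0,0.03,0],"turn": [0,0,0]},{"travel": [0,0.02,0],"turn": [0,0,0]},{"travel": [0,0.025,0],"turn": [0,0,0]},{"travel": [0,0.025,0],"turn": [0,0,0]},{"travel": [0,0,0],"turn": [0,0,0]}])

```text
clock: 19.1
eef_pos: [0.4583, 0.3036, 0.0919]
tool_rot: [0.0, 1.0, 0.024, -0.001]
ft_force: [1.2, -0.3, 0.7]
grip_width: 0.0
grasp_force: 0.0
```

Run:
```python
from tm import *
s,c=snap('scene','s13.png')
print(s['eef_pos'],s['ft_force'],loc(s['eef_pos']))
print(m('scene','s13.png',(211,275,224,312),50), m('scene','s13.png',(222,310,238,318),50))
print(proj(c,[W(-62,169.6,72),W(-62,149.6,72),W(-7,169.6,72)]))
```

```text
[0.45828897 0.30358722 0.09189115] [ 1.15020624 -0.33551731  0.69453072] (np.float64(-0.0895), np.float64(0.0751))
(0.883, array([18.25,  8.  ])) (0.986, array([17.5 ,  8.25]))
[[220.50173598 289.02074693]
 [227.34833624 286.18753155]
 [210.44956711 278.89500024]]
```

The bin moves sideways without turning. I'll go on.

Request:
move_arm(moves=[{"travel": [0,0.025,0],"turn": [0,0,0]},{"travel": [0,0.025,0],"turn": [0,0,0]},{"travel": [0,0.025,0],"turn": [0,0,0]},{"travel": [0,0.025,0],"turn": [0,0,0]},{"travel": [0,0.025,0],"turn": [0,0,0]},{"travel": [0,0.025,0],"turn": [0,0,0]},{"travel": [0,0.025,0],"turn": [0,0,0]},{"travel": [0,0,0],"turn": [0,0,0]}])

```text
clock: 19.95
eef_pos: [0.4622, 0.2338, 0.0921]
tool_rot: [0.0, 1.0, 0.024, -0.0]
ft_force: [-0.6, 0.7, -0.8]
grip_width: 0.001
grasp_force: 0.0
```

Request:
move_arm(moves=[{"travel": [0,0.025,0],"turn": [0,0,0]},{"travel": [0,0.025,0],"turn": [0,0,0]},{"travel": [0,0.02,0],"turn": [0,0,0]},{"travel": [0,0.012,0],"turn": [0,0,0]},{"travel": [0,0,0],"turn": [0,0,0]},{"travel": [0,0,0],"turn": [0,0,0]}])

```text
clock: 20.55
eef_pos: [0.4638, 0.2023, 0.0923]
tool_rot: [0.0, 1.0, 0.024, -0.0]
ft_force: [0.4, 0.3, -0.4]
grip_width: 0.0
grasp_force: 0.0
```

Run:
```python
from tm import *
s,c=snap('scene','s14.png')
print(s['eef_pos'],s['ft_force'],loc(s['eef_pos']))
print(m('scene','s14.png',(211,275,224,312),90), m('scene','s14.png',(222,305,238,318),90), m('scene','s14.png',(240,296,262,312),90))
A=proj(c,[W(-7,169.6,40),W(-91,169.6,0),W(-91,79.6,0)]);B=proj(c,[W(-64,45,40),W(-148,45,0),W(-148,-45,0)]);print(B-A)
```

```text
[0.46378786 0.20234411 0.09225956] [ 0.40467017  0.28715951 -0.42162256] (np.float64(-0.089), np.float64(-0.0263))
(0.909, array([51., -6.])) (0.987, array([49.75, -7.25])) (0.804, array([-50.5 , -41.25]))
[[50.95206051 -6.63153851]
 [52.00174528 -7.27885714]
 [49.94702789 -6.90114036]]
```

Request:
move_arm(moves=[{"travel": [0,0.006,0],"turn": [0,0,0]},{"travel": [0,0,0],"turn": [0,0,0]},{"travel": [0,-0.035,0],"turn": [0,0,0]},{"travel": [0,-0.035,0],"turn": [0,0,0]},{"travel": [0.02,0,0],"turn": [0,0,0]},{"travel": [0.02,0,0],"turn": [0,0,0]},{"travel": [0.02,0,0],"turn": [0,0,0]},{"travel": [0,0,0],"turn": [0,0,0]}])

```text
clock: 21.4
eef_pos: [0.4878, 0.2291, 0.0924]
tool_rot: [-0.0, 1.0, 0.024, 0.0]
ft_force: [0.3, -1.0, 0.2]
grip_width: -0.003
grasp_force: 0.0
```

Run:
```python
from tm import *
s,c=snap('scene','s15.png')
print(s['eef_pos'],s['ft_force'],loc(s['eef_pos']))
print(m('scene','s15.png',(211,275,224,312),90), m('scene','s15.png',(222,305,238,318),90), m('scene','s15.png',(240,296,262,312),90))
A=proj(c,[W(-7,169.6,40),W(-91,169.6,0),W(-91,79.6,0)]);B=proj(c,[W(-52,45,40),W(-136,45,0),W(-136,-45,0)]);print(B-A)
```

```text
[0.48780454 0.22910493 0.09244708] [ 0.29786838 -1.02210126  0.207104  ] (np.float64(-0.0637), np.float64(-0.0008))
(0.875, array([ 32.5, -14. ])) (0.988, array([ 49.25, -10.25])) (0.804, array([-50.5 , -41.25]))
[[48.58609443 -8.72430203]
 [49.46978528 -9.57827186]
 [47.34184623 -9.05574254]]
```

The bin is tracking well, so I'll push it home.

Request:
move_arm(moves=[{"travel": [0.02,0,0],"turn": [0,0,0]},{"travel": [0.02,0,0],"turn": [0,0,0]},{"travel": [0.02,0,0],"turn": [0,0,0]},{"travel": [0.02,0,0],"turn": [0,0,0]},{"travel": [0.015,0,0],"turn": [0,0,0]},{"travel": [0.012,0,0],"turn": [0,0,0]},{"travel": [0,0,0],"turn": [0,0,0]},{"travel": [0,0,0],"turn": [0,0,0]}])

```text
clock: 22.25
eef_pos: [0.5292, 0.2313, 0.0922]
tool_rot: [0.0, 1.0, 0.024, -0.0]
ft_force: [-1.0, 0.3, 0.3]
grip_width: 0.003
grasp_force: 0.0
```

Run:
```python
from tm import *
s,c=snap('scene','s16.png')
print(s['eef_pos'],s['ft_force'],loc(s['eef_pos']))
print(m('scene','s16.png',(222,305,238,318),70))
A=proj(c,[W(-91,169.6,0)]);B=proj(c,[W(-90,45,0),W(-90,42,0),W(-92,45,0)]);print(B-A)
```

```text
[0.52923084 0.23126553 0.09221454] [-0.95127173  0.26253788  0.27249448] (np.float64(-0.0222), np.float64(-0.0006))
(0.989, array([ 40.75, -17.75]))
[[ 40.03136366 -18.15655265]
 [ 40.9580733  -18.5708292 ]
 [ 40.43312    -17.79119307]]
```

Request:
move_arm(moves=[{"travel": [0.006,0,0],"turn": [0,0,0]},{"travel": [0.004,0,0],"turn": [0,0,0]},{"travel": [0,0,0],"turn": [0,0,0]},{"travel": [0,0,0],"turn": [0,0,0]}])

```text
clock: 22.7
eef_pos: [0.5332, 0.2315, 0.0923]
tool_rot: [-0.0, 1.0, 0.024, -0.0]
ft_force: [-1.2, 0.2, -0.1]
grip_width: 0.001
grasp_force: 0.4
```

Request:
move_arm(moves=[{"travel": [0.004,0,0],"turn": [0,0,0]},{"travel": [0,0,0],"turn": [0,0,0]},{"travel": [0,0,0],"turn": [0,0,0]}])

```text
clock: 23.0
eef_pos: [0.5349, 0.2316, 0.0923]
tool_rot: [-0.0, 1.0, 0.024, -0.0]
ft_force: [-1.6, 1.0, 1.7]
grip_width: -0.002
grasp_force: 1.0
```

Request:
move_arm(moves=[{"travel": [-0.02,0,0],"turn": [0,0,0]},{"travel": [-0.02,0,0],"turn": [0,0,0]},{"travel": [0,0,-0.11],"turn": [0,0,0]},{"travel": [0,0,-0.12],"turn": [0,0,0]},{"travel": [0,0,-0.12],"turn": [0,0,0]},{"travel": [-0.05,0,-0.1],"turn": [0,0,0]},{"travel": [-0.1,0,0],"turn": [0,0,0]},{"travel": [0,0,0],"turn": [0,0,0]}])

```text
clock: 23.8
eef_pos: [0.4553, 0.2278, 0.2726]
tool_rot: [-0.0, 1.0, 0.025, -0.0]
ft_force: [0.8, -0.1, -1.2]
grip_width: 0.0
grasp_force: 0.0
```

Run:
```python
from tm import *
s,c=snap('scene','s17.png');s2,c2=snap('side','d17.png')
print(s['eef_pos'],s['ft_force'])
print(m('scene','s17.png',(222,298,262,318),50),m('scene','s17.png',(222,305,238,318),50),m('side','d17.png',(325,290,352,325),40))
for k in(c,c2):
    A=proj(k,[W(-91,124.6,0)]);B=proj(k,[W(-90,0,0),W(-92,0,0),W(-90,3,0)]);print(B-A)
print(m('scene','s17.png',(300,268,335,284)), m('scene','s17.png',(172,326,207,348)), m('scene','s17.png',(234,254,247,272)))
a=cv2.resize(c['image'][220:335,190:340],(400,307),interpolation=2); b=cv2.resize(c2['image'][220:335,270:420],(400,307),interpolation=2)
cv2.imwrite('pics/s17c.png',np.hstack([a,b]))
```

```text
[0.45534157 0.22781498 0.2726453 ] [ 0.75821504 -0.08753424 -1.22823315]
(0.783, array([-23.5 , -12.75])) (0.99, array([ 40.5 , -17.75])) (0.528, array([  4.25, -29.75]))
[[ 38.80621945 -17.62107031]
 [ 39.21455753 -17.26718854]
 [ 37.9057729  -17.21820828]]
[[  3.10781763 -28.30678617]
 [  3.78256264 -28.25128595]
 [  3.0298905  -27.67260134]]
(0.659, array([-0.75,  0.  ])) (0.999, array([0., 0.])) (0.984, array([0., 0.]))
```

View pics/s17c.png

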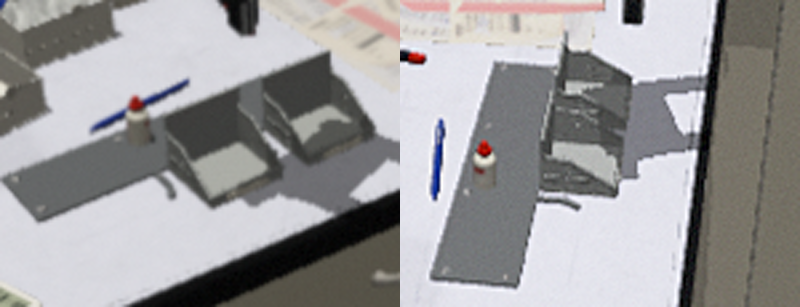

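The ringed bin sits in the bay, flat and central, and the plain bin, dropper, timer and pen are in place. The side views leave a possible gap of about 2 mm, so I'll push once more, lower, to confirm it's home.

Request:
move_arm(moves=[{"travel": [0.07,0,0],"turn": [0,0,0]},{"travel": [0.07,0,0.1],"turn": [0,0,0]},{"travel": [0,0,0.11],"turn": [0,0,0]},{"travel": [0,0,0.11],"turn": [0,0,0]},{"travel": [0,0,0.1],"turn": [0,0,0]},{"travel": [0,0,0.042],"turn": [0,0,0]},{"travel": [0,0,0],"turn": [0,0,0]},{"travel": [0,0,0],"turn": [0,0,0]}])

```text
clock: 24.7
eef_pos: [0.5153, 0.2305, 0.0873]
tool_rot: [0.0, 1.0, 0.024, -0.0]
ft_force: [-0.7, -0.6, 1.1]
grip_width: -0.002
grasp_force: 0.0
```

Request:
move_arm(moves=[{"travel": [0.015,0,0],"turn": [0,0,0]},{"travel": [0.012,0,0],"turn": [0,0,0]},{"travel": [0.008,0,0],"turn": [0,0,0]},{"travel": [0,0,0],"turn": [0,0,0]},{"travel": [0,0,0],"turn": [0,0,0]}])

```text
clock: 25.2
eef_pos: [0.529, 0.2313, 0.0878]
tool_rot: [-0.0, 1.0, 0.024, 0.0]
ft_force: [-1.4, 0.3, 0.3]
grip_width: 0.005
grasp_force: 0.0
```

Request:
move_arm(moves=[{"travel": [0.004,0,0.01],"turn": [0,0,0]},{"travel": [0.004,0,0],"turn": [0,0,0]},{"travel": [0,0,0],"turn": [0,0,0]},{"travel": [0,0,0],"turn": [0,0,0]}])

```text
clock: 25.6
eef_pos: [0.5319, 0.2314, 0.0833]
tool_rot: [0.0, 1.0, 0.024, -0.0]
ft_force: [-0.4, 0.2, -0.3]
grip_width: -0.002
grasp_force: 0.0
```

Request:
move_arm(moves=[{"travel": [0.004,0,0],"turn": [0,0,0]},{"travel": [0.003,0,0],"turn": [0,0,0]},{"travel": [0,0,0],"turn": [0,0,0]},{"travel": [0,0,0],"turn": [0,0,0]}])

```text
clock: 26.0
eef_pos: [0.5347, 0.2315, 0.0835]
tool_rot: [0.0, 1.0, 0.024, -0.0]
ft_force: [-4.3, -0.8, 2.5]
grip_width: 0.0
grasp_force: 2.2
```

Run:
```python
from tm import *
s,c=snap('scene','s18.png')
print(s['eef_pos'],s['ft_force'],loc(s['eef_pos']),s['joint_efforts'][:3]);print(m('scene','s18.png',(222,305,238,318),50))
```

```text
[0.53470149 0.23152836 0.08351833] [-4.3122673  -0.75393908  2.46141751] (np.float64(-0.0167), np.float64(-0.0006)) [ -0.60668048 -57.95920372 -44.22371507]
(0.812, array([-23.75, -12.75]))
```

Force rose to 4 N at the board, so the bin is home. I'll back off, lift clear and check.

Request:
move_arm(moves=[{"travel": [-0.005,0,0],"turn": [0,0,0]},{"travel": [-0.01,0,0],"turn": [0,0,0]},{"travel": [-0.02,0,0],"turn": [0,0,0]},{"travel": [0,0,-0.1],"turn": [0,0,0]},{"travel": [0,0,-0.12],"turn": [0,0,0]},{"travel": [0,0,-0.12],"turn": [0,0,0]},{"travel": [0,0,-0.12],"turn": [0,0,0]},{"travel": [-0.12,0,0],"turn": [0,0,0]}])

```text
clock: 26.85
eef_pos: [0.4798, 0.23, 0.2782]
tool_rot: [-0.003, 1.0, 0.023, 0.009]
ft_force: [0.2, -0.6, 1.3]
grip_width: -0.006
grasp_force: 0.0
```

Request:
move_arm(moves=[{"travel": [0,0.12,0],"turn": [0,0,0]},{"travel": [0,0.12,0],"turn": [0,0,0]},{"travel": [0,0.12,0],"turn": [0,0,0]},{"travel": [0,0.12,0],"turn": [0,0,0]},{"travel": [0,0.12,0],"turn": [0,0,0]},{"travel": [0,0.12,0],"turn": [0,0,0]},{"travel": [0,0,0],"turn": [0,0,0]}])

```text
clock: 27.55
eef_pos: [0.4866, -0.0642, 0.2678]
tool_rot: [0.001, 1.0, 0.021, 0.001]
ft_force: [0.5, 0.2, 1.2]
grip_width: 0.005
grasp_force: 0.0
```

Run:
```python
from tm import *
s,c=snap('scene','s19.png')
print(s['eef_pos'])
print(m('scene','s19.png',(222,298,262,318),50),m('scene','s19.png',(222,305,238,318),50),m('scene','s19.png',(244,296,262,312),50))
print(m('scene','s19.png',(300,268,335,284)), m('scene','s19.png',(172,326,207,348)), m('scene','s19.png',(234,254,247,272)),m('scene','s19.png',(222,248,262,272)))
A=proj(c,[W(-90.7,169.6,0),W(-90.7,79.6,0)]);B=proj(c,[W(-90,45,0),W(-90,-45,0)]);print(B-A)
```

```text
[ 0.48658991 -0.06421399  0.26776682]
(0.943, array([ 39.75, -17.5 ])) (0.991, array([ 40.5 , -17.75])) (0.982, array([ 38.  , -16.75]))
(0.994, array([0., 0.])) (0.999, array([0., 0.])) (0.984, array([0., 0.])) (0.978, array([0., 0.]))
[[ 40.08828573 -18.09658033]
 [ 37.6784747  -17.04489341]]
```

Run:
```python
from tm import *
c=load('scene.pkl'); 
def mm(b,box,g,pad=12):
    r=cv2.imread('pics/scene0.png');i=cv2.imread('pics/'+b);x0,y0,x1,y1=box;gx,gy=g
    T=cv2.resize(r[y0:y1,x0:x1],None,fx=8,fy=8,interpolation=2);I=cv2.resize(i[y0+gy-pad:y1+gy+pad,x0+gx-pad:x1+gx+pad],None,fx=8,fy=8,interpolation=2)
    _,v,_,p=cv2.minMaxLoc(cv2.matchTemplate(I,T,5));return round(v,3),np.array(p)/8-pad+[gx,gy]
A=proj(c,[W(-90.7,169.6,0),W(-90.7,79.6,0)])
for f,x,y,g in(('scene0.png',-91.1,-124.5,(76,-33)),('s19.png',-90,0,(40,-18))):
    B=proj(c,[W(x,y+45,0),W(x,y-45,0)])-A
    for k,b in enumerate(((222,305,238,318),(244,296,262,312))): v,d=mm(f,b,g); print(f,v,d,(d-B[k]).round(2))
```

```text
scene0.png 0.98 [ 76.875 -33.5  ] [-0.35  0.93]
scene0.png 0.973 [ 72.375 -31.625] [-0.25  0.81]
s19.png 0.991 [ 40.5  -17.75] [0.41 0.35]
s19.png 0.982 [ 38.125 -16.75 ] [0.45 0.29]
```

After correcting for the match bias seen on the right bin, the bin is within about 0.5 mm of home and 1.5 mm off centre. I'm handing in.

```bash
python3 -c "
from station import manip
print(manip.finish_job())"
```

```text
the job is handed in; nothing more can be done
None
```

I handed the job in at about 28 s: the left bin had the ring and is now flat in the courier bay, against the board by force and camera checks; the blank right bin slid about 7 mm while being tipped and was pushed back to its place, and the dropper, pen and timer haven't moved (I didn't re-check the wash bottle or slide box).

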